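# Unstack the brush-maker's desk set onto its trays

### The arm

A 6-joint arm with a two-finger parallel gripper is mounted at the origin on the work surface. World frame = base frame: x ahead of the robot, y to its left, z up, the work surface at z = 0. Lengths are in m, angles in degrees, forces in N, time in s.
With the tool pointing down it reaches from about 0.3 to 0.875 m from the base axis. Payload 4.2 kg.
Tool frame: the origin (TCP) lies at the very end of the fingers, on their centre line; the grasp point (between the pads) lies 19 mm behind it; z points along the fingers, y is the line along which they close (so a half turn about z gives the same grasp; the last joint's range is limited). The gripper opens to 85 mm and grips with 20 to 120 N. Pads are 22 mm wide; open, the fingers measure 114 mm over their backs; the gripper's body (76 mm by 85 mm) begins 54 mm behind the grasp point. The pads swing forward as they close: fully open they stand 13 mm farther back than shut.
Start: joints at [-71.505, 18.312, 89.639, -0, 72.044, -1.146], TCP at [0.193, -0.542, 0.231] pointing down, gripper open.
Joint ranges: [-177.97, 177.97], [-48.28, 115.42], [12.27, 149.76], [-77.06, 257.06], [2.81, 150.46], [-146.56, 146.56]. Speed limits (degrees/s): [147.25, 147.25, 180, 180, 180, 180].

### API

Orientations are given as a 3x3 rotation matrix whose columns are the frame's x, y, z axes.
In Python, from bench import arm gives the robot as it stands. The module is installed in compiled form; this text tells all that it offers. Calls block until the motion is done:
- arm.reach(position, orientation): joint-space move of the TCP to a pose.
- arm.movel(position, frame=None, vel=0.15): straight line of the TCP; frame=None keeps the orientation; vel is the mean speed in m/s.
- arm.move_j(angles): joint-space move.
- arm.move_gripper(opening): finger opening in m; the grip force is fixed at half the most; returns when the fingers have stopped.
- arm.hold(seconds).
- arm.solve_ik(position, orientation): joint angles nearest the present ones, or None.
- arm.camera(name): name is "scene" or "side" or "wrist"; returns a dict with "image" (420x560x3 uint8, blue, green, red), "depth" (420x560 float32, m along the optical axis (not along the pixel's ray), 0 where there is no reading), "intrinsics" (3x3 intrinsics, pixels), "R" (3x3) and "t" (3): a world point X has camera coordinates R X + t; the wrist camera has in their place "T_tool_cam" (4x4, takes a point from camera to tool coordinates, whose origin is the TCP and whose axes are the flange's). Camera axes: x right, y down, z forward; pixel columns grow to the right and rows downward; lengths in m; the calibration is good to about 2 mm. The wrist camera is an equidistant fisheye: a pixel r from the principal point sees the ray r / f radians off the axis. A picture is of the moment at which its call begins: read the wrist's pose just before it.
A pose or a line that the arm cannot do raises arm.Unreachable and nothing moves.
- arm.sign_off(): hands the job in; it is judged then, once.
Trained networks look in the newest picture that a camera, given by its name, has taken for a name from the list of things; names that differ only in an ending like _2 or _b are one class to them, and where a whole thing is asked for, a point or a joint stands for the part that bears it (a point fixed in the world has none). Each returns a list of dicts, best first, with "conf" (0 to 1); they miss things now and then, are a little off and sometimes report something else, mostly with a low value. They report only what shows in the picture. A call takes as long as a camera call. They do not tell look-alikes from the thing itself.
- arm.search_frame(camera, name): "point" ([column, row] in pixels, amid what is visible of it).
- arm.spot_point(camera, name): "point" ([column, row] in pixels: a listed point, or the origin of a listed thing).
Readings, each from a call of its own:
- arm.get_time_s(): time.
- arm.get_joints(): joint angles.
- arm.get_joint_velocities(): joint speeds.
- arm.get_joint_torque(): joint torques, N m.
- arm.get_position(): TCP position.
- arm.get_ee_rot(): TCP orientation.
- arm.get_force(): force on the tool from outside, world axes, zero at the start.
- arm.get_torque(): the same for the moment, N m.
- arm.get_gripper_width(): finger opening in m.
- arm.get_gripper_force(): force on a finger pad.
Only numpy, scipy, OpenCV 4.12 (cv2) and the standard library are available. Lean on these libraries where they do the work, as an engineer would, in place of code of your own. Each camera call takes 0.05 s, during which the arm holds its last target. There are 200 camera calls.

### The job

The brush-maker's desk set has been piled up: a brass paperweight bar lies across a square seal box and a round porcelain pot, and these stand on a long wooden brush case. Take the pile apart and set each of the four pieces in the rimmed tray of its own outline (bar in the narrow long tray, square box in the square tray, pot in the round tray, case in the large long tray), lying flat on the tray's floor inside the rim, right way up, and let go. Do not tip the porcelain pot over, and leave the brush pot and the water bowl where they stand.

Things in the scene. Friction and masses are not known exactly. Their poses are not given: they have to be found in the camera images.
- paperweight: Plain brass bar, 120 x 24 x 14 mm (x, y, z), 0.3 kg. At the start it lies on top of the pile, its underside 62 mm above the bench, bridging the seal box and the porcelain pot (its long axis roughly along the brush case). origin at the centre of its underside, z up, x along its length.
- seal_box: Closed square dark-wood box with a thin brass line round it, 46 x 46 x 32 mm, about 0.08 kg. At the start it stands on one half of the brush case (either half), about 40 mm from the case's middle, its underside 30 mm above the bench. origin at the centre of its underside, z up, x and y along its sides.
- paste_pot: Closed round white porcelain pot with two blue bands and a flat top, 46 mm in diameter, 32 mm high, about 0.1 kg. At the start it stands on the other half of the brush case, its underside 30 mm above the bench. origin at the centre of its underside, z up.
- brush_case: Closed long wooden case with a dark seam line round it, flat top, 170 x 58 x 30 mm (x, y, z), about 0.22 kg; it lies on the bench at the bottom of the pile. origin at the centre of its underside, z up, x along its length.
- tray_weight: Fixed to the bench. Shallow light-wood tray, floor 4 mm thick lined with thin grey, rim 5 mm wide and 9 mm high above the bench (5 mm above the floor). Origin at the centre of its underside on the bench; x along its length. Inside the rim 140 x 44 mm (x, y): the narrow long tray, for the paperweight.
- tray_box: Fixed to the bench. Shallow light-wood tray, floor 4 mm thick lined with thin grey, rim 5 mm wide and 9 mm high above the bench (5 mm above the floor). Origin at the centre of its underside on the bench; x and y along its sides. Inside the rim 66 x 66 mm: the square tray, for the seal box.
- tray_pot: Fixed to the bench. Shallow light-wood tray, floor 4 mm thick lined with thin grey, rim 5 mm wide and 9 mm high above the bench (5 mm above the floor). Origin at the centre of its underside on the bench; round, inside the rim 66 mm in diameter: for the porcelain pot.
- tray_case: Fixed to the bench. Shallow light-wood tray, floor 4 mm thick lined with thin grey, rim 5 mm wide and 9 mm high above the bench (5 mm above the floor). Origin at the centre of its underside on the bench; x along its length. Inside the rim 194 x 82 mm (x, y): the large long tray, for the brush case.
- brush_pot: Bystander: blue and white porcelain cylinder 72 mm in diameter and 100 mm high with brushes standing in it up to 210 mm high, to one side of the work. origin at the centre of its underside, z up.
- water_bowl: Bystander: white bowl, 90 mm across the rim, 40 mm high, on the other side of the work. origin at the centre of its underside, z up.
Not all that is in view belongs to the job. Leave any blue or red look-alike of the tray_pot alone.

How it is judged (in metres and radians):
At the end, for the whole second after the job is handed in: Each piece is in its own tray: its centre within 16 mm of the tray's centre across the bench (brush case 18 mm), its underside flat on the tray's floor (less than 2 mm above it), right way up within 0.05 rad, and at rest (horizontal distance between paperweight and tray_weight below 0.016 m and z of paperweight in the frame of tray_weight below 0.006 m and angle between each of paperweight, seal_box, paste_pot, brush_case's own z axis and vertical below 0.05 rad and linear speed of each of paperweight, seal_box, paste_pot, brush_case below 0.02 m/s and angular speed of each of paperweight, seal_box, paste_pot, brush_case below 0.2 rad/s and horizontal distance between seal_box and tray_box below 0.016 m and z of seal_box in the frame of tray_box below 0.006 m and horizontal distance between paste_pot and tray_pot below 0.016 m and z of paste_pot in the frame of tray_pot below 0.006 m and horizontal distance between brush_case and tray_case below 0.018 m and z of brush_case in the frame of tray_case below 0.006 m); the robot touches nothing.
It fails at once if the porcelain pot is tipped over (more than 0.6 rad) (angle between paste_pot's own z axis and vertical above 0.6 rad).
It fails at once if the brush pot is moved by more than 30 mm (distance of brush_pot from where it was at the start of the episode above 0.03 m).
It fails at once if the water bowl is moved by more than 30 mm (distance of water_bowl from where it was at the start of the episode above 0.03 m).
It also fails if it takes over 118 s, if anything falls off the work surface, if the arm or the gripper's body presses on something with over 40 N, if the wrist force passes 120 N, or if a joint passes its speed limit or range.

## Working session

There is one attempt and no reset: what is moved stays moved. The work goes in short steps, each a Python script; the robot and the scene stay as the last script left them, time stands still between calls to the robot, and variables do not carry over. Pictures are saved under pics/ and viewed, at most 14 in all, crops included, and the job is handed in when it is done.

```bash
mkdir -p pics; cat > h.py <<'E'
import numpy as np, cv2
from bench import arm
def cam(n,save=None):
    c=arm.camera(n)
    if save: cv2.imwrite('pics/'+save+'.png',c['image'])
    return c
def cloud(c):
    d=c['depth'];K=c['intrinsics'];v,u=np.mgrid[:d.shape[0],:d.shape[1]]
    P=np.stack([(u-K[0,2])/K[0,0]*d,(v-K[1,2])/K[1,1]*d,d],-1)
    W=(P-c['t'])@c['R']; W[d==0]=np.nan
    return W
E
python3 - <<'E'
from h import *
names="paperweight seal_box paste_pot brush_case tray_weight tray_box tray_pot tray_case brush_pot water_bowl".split()
for n in("scene","side"):
    c=cam(n,n); W=cloud(c); np.save(n+'.npy',W)
    print(n,'cam pos',(-c['R'].T@c['t']).round(3))
    for k in names:
        for q in arm.search_frame(n,k)[:3]:
            p=q['point'];u,v=int(round(p[0])),int(round(p[1]))
            print(k,round(q['conf'],2),u,v,W[v,u].round(3))
E
```

```text
scene cam pos [ 1.124 -0.743  0.991]
paperweight 0.77 265 193 [ 0.497 -0.007  0.075]
seal_box 0.52 271 204 [ 0.532 -0.021  0.057]
seal_box 0.31 264 208 [ 0.51  -0.031  0.033]
paste_pot 0.63 255 199 [ 0.469 -0.027  0.047]
brush_case 0.92 263 208 [ 0.506 -0.03   0.03 ]
tray_weight 0.93 304 186 [0.537 0.161 0.006]
tray_box 0.8 324 164 [0.523 0.314 0.   ]
tray_pot 0.96 241 242 [ 0.529 -0.169  0.005]
tray_pot 0.96 302 243 [ 0.684 -0.058  0.007]
tray_pot 0.8 207 230 [ 0.408 -0.197  0.003]
tray_case 0.75 206 276 [ 0.533 -0.326  0.004]
tray_case 0.62 158 300 [ 0.54  -0.489  0.091]
brush_pot 0.56 161 302 [ 0.549 -0.488  0.089]
water_bowl 0.63 352 142 [0.545 0.482 0.015]
side cam pos [0.056 0.602 0.898]
paperweight 0.83 289 214 [ 0.486 -0.004  0.075]
seal_box 0.57 272 223 [0.517 0.026 0.047]
paste_pot 0.51 302 228 [0.441 0.004 0.061]
brush_case 0.63 288 232 [0.477 0.013 0.029]
tray_weight 0.9 233 268 [0.527 0.168 0.006]
tray_box 0.63 195 311 [0.519 0.307 0.004]
tray_pot 0.93 274 170 [ 0.661 -0.17   0.004]
tray_pot 0.9 310 188 [ 0.533 -0.169  0.006]
tray_pot 0.67 350 201 [ 0.418 -0.196  0.002]
tray_case 0.76 342 161 [ 0.521 -0.322  0.006]
brush_pot 0.61 369 112 [ 0.529 -0.475  0.091]
water_bowl 0.79 128 354 [0.56  0.466 0.006]
```

```bash
ls pics
```

```text
scene.png
side.png
```

```bash
python3 - <<'E'
import cv2
a=cv2.imread('pics/scene.png')[110:330,110:410];cv2.imwrite('pics/s2.png',cv2.resize(a,(800,587),interpolation=cv2.INTER_CUBIC))
a=cv2.imread('pics/side.png')[90:385,90:410];cv2.imwrite('pics/d2.png',cv2.resize(a,(650,600),interpolation=cv2.INTER_CUBIC))
E
```

```text
(no output)
```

View pics/s2.png

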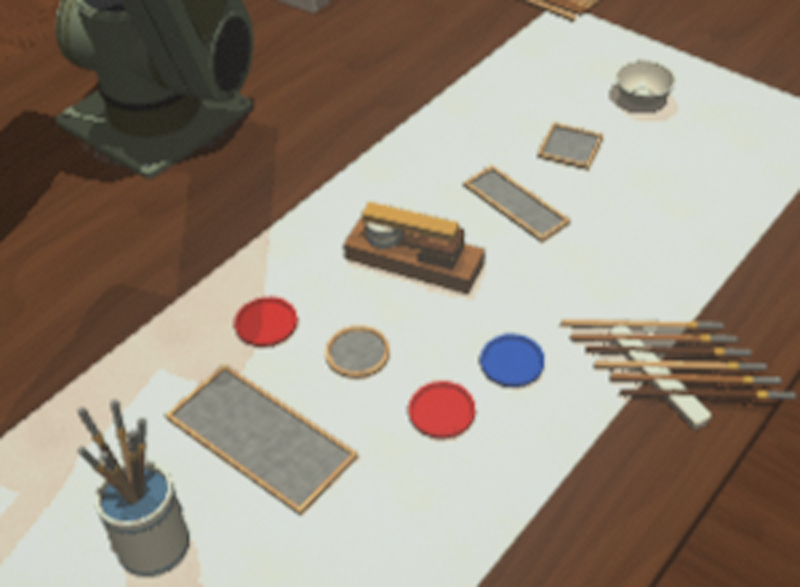

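View pics/d2.png

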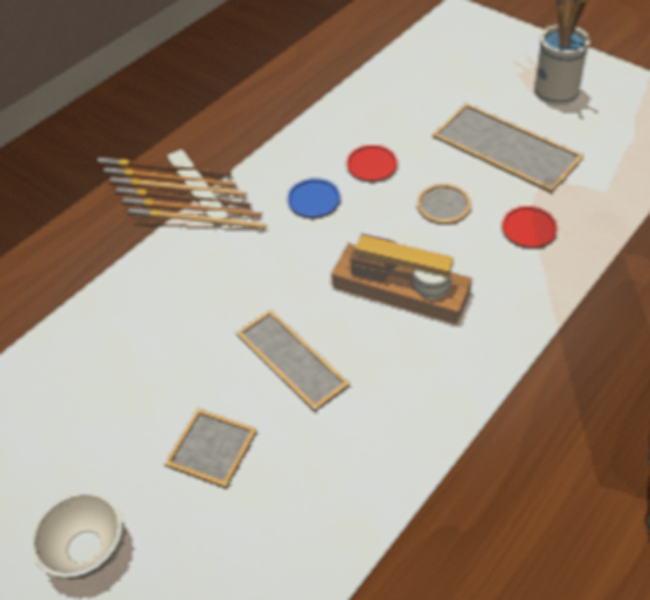

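The pictures show the pile at s2 (415,245) with the brass bar on top; the wooden trays are at (515,203) for the weight, (570,146) for the box, (357,352) for the pot and (262,438) for the case. The red and blue discs are decoys. Next I'll fit the outlines in rectified views.

```bash
cat >> h.py <<'E'
def rectify(c,z,x0,y0,half=.13,res=.0005):
    n=int(2*half/res); K,R,t=c['intrinsics'],c['R'],c['t']
    # world x = x0-half+res*col, y = y0-half+res*row
    A=np.array([[res,0,x0-half],[0,res,y0-half],[0,0,z],[0,0,1]])
    H=K@np.c_[R,t]@A
    return cv2.warpPerspective(c['image'],H,(n,n),flags=cv2.INTER_LINEAR|cv2.WARP_INVERSE_MAP)
def blob(mask,x0,y0,half=.13,res=.0005):
    m=cv2.morphologyEx(mask.astype(np.uint8),cv2.MORPH_CLOSE,np.ones((5,5)))
    n,l,s,ce=cv2.connectedComponentsWithStats(m)
    h=mask.shape[0]/2; k=min((i for i in range(1,n) if s[i,4]>500),key=lambda i:np.hypot(*(ce[i]-h)))
    cn=cv2.findContours((l==k).astype(np.uint8),cv2.RETR_EXTERNAL,cv2.CHAIN_APPROX_NONE)[0][0]
    (cx,cy),(w,hh),a=cv2.minAreaRect(cn)
    if w<hh: w,hh,a=hh,w,a+90
    a=(a+90)%180-90
    return np.r_[x0-half+res*cx,y0-half+res*cy,w*res,hh*res,a]
E
python3 - <<'E'
from h import *
T=dict(tray_weight=(.532,.164),tray_box=(.521,.310),tray_pot=(.531,-.169),tray_case=(.527,-.324),paperweight=(.49,-.006))
np.set_printoptions(suppress=True,precision=4)
W={n:cloud(cam(n)) for n in()}
for n in("scene","side"):
    c=cam(n); Wd=cloud(c); hsv=cv2.cvtColor(c['image'],cv2.COLOR_BGR2HSV)
    for k,(x,y) in T.items():
        bar=k=='paperweight'
        im=rectify(c,.076 if bar else .009,x,y)
        hv=cv2.cvtColor(im,cv2.COLOR_BGR2HSV)
        m=(hv[...,1]>130)&(hv[...,2]>120)&(abs(hv[...,0].astype(int)-20)<8) if bar else (hv[...,2]<185)|(hv[...,1]>90)
        print(n,k,blob(m,x,y))
        if n=='scene' : cv2.imwrite(f'/tmp/{k}.png',np.hstack([im,np.dstack([m.astype(np.uint8)*255]*3)]))
    # pile heights by depth clusters
    q=Wd[(abs(Wd[...,0]-.49)<.12)&(abs(Wd[...,1])<.08)]
    q=q[np.isfinite(q[:,2])]
    for lo,hi in((.02,.04),(.058,.066),(.07,.082)):
        s=q[(q[:,2]>lo)&(q[:,2]<hi)]; r=cv2.minAreaRect(s[:,:2].astype(np.float32)*1000)
        print(lo,len(s),np.median(s[:,2]),r)
    print(np.histogram(q[:,2],np.arange(0,.09,.005))[0])
E
cd /tmp; python3 -c "
import cv2,numpy as np
ks='tray_weight tray_box tray_pot tray_case paperweight'.split()
i=[cv2.resize(cv2.imread(k+'.png'),(400,200)) for k in ks]
cv2.imwrite('pics/m.png',np.vstack([np.hstack(i[:2]),np.hstack(i[2:4]),np.hstack([i[4],i[4]*0])]))"
```

```text
scene tray_weight [  0.5353   0.1566   0.1554   0.0603 -10.1866]
scene tray_box [  0.5283   0.3021   0.0884   0.078  -74.6384]
scene tray_pot [  0.5387  -0.1652   0.0788   0.0734 -54.9042]
scene tray_case [ 0.5302 -0.3197  0.2095  0.0955  0.    ]
scene paperweight [ 0.4902 -0.0061  0.1169  0.0235 19.2307]
0.02 447 0.029916184772868837 ((495.2185974121094, -12.409713745117188), (171.5206298828125, 59.251617431640625), 19.871078491210938)
0.058 111 0.06202974620780622 ((502.5660400390625, -21.3912353515625), (123.29326629638672, 43.160465240478516), 31.500675201416016)
0.07 224 0.07541105709354251 ((489.7138671875, -7.048107147216797), (120.63760375976562, 27.680435180664062), 19.361026763916016)
[782  76  58  54  51 182 188  26  35  33  30  48  82  51  88 135   1]
side tray_weight [  0.5275   0.166    0.1531   0.0558 -10.5003]
side tray_box [ 0.5196  0.3087  0.0791  0.0783 16.2038]
side tray_pot [  0.531   -0.155    0.0799   0.0728 -45.    ]
side tray_case [ 0.5236 -0.3098  0.2071  0.0982  0.2076]
side paperweight [ 0.4846  0.0209  0.1284  0.0708 19.5731]
0.02 792 0.02975955908305692 ((489.99676513671875, -3.4619522094726562), (170.76194763183594, 61.47836685180664), 16.09886932373047)
0.058 183 0.061919632954761585 ((488.7850341796875, -3.189228057861328), (125.17005920410156, 50.41952896118164), 13.581049919128418)
0.07 414 0.07523848833703822 ((486.44012451171875, -3.6990509033203125), (120.33944702148438, 29.17404556274414), 17.523252487182617)
[1546   91   87   75   96  348  291   57   52   43   50   68  142   59
  185  228    1]
```

View pics/m.png

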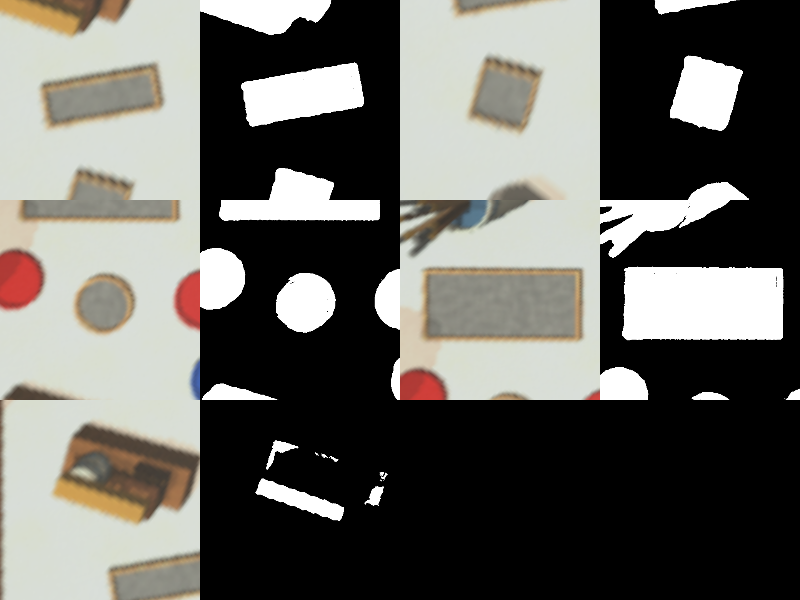

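```bash
cat >> h.py <<'E'
def down(a):  # tool pointing down, tool y (closing) at angle a deg in world
    a=np.radians(a); y=np.array([np.cos(a),np.sin(a),0]); z=np.array([0,0,-1.])
    return np.c_[np.cross(y,z),y,z]
def wrist(save=None):
    p,R=np.array(arm.get_position()),np.array(arm.get_ee_rot())
    c=cam("wrist",save); T=np.asarray(c['T_tool_cam'])
    c['Rwc']=R@T[:3,:3]; c['pc']=R@T[:3,3]+p
    return c
def wrect(c,z,x0,y0,half=.13,res=.0005):
    n=int(2*half/res); g=np.arange(n)*res-half
    X,Y=np.meshgrid(x0+g,y0+g); P=(np.stack([X,Y,0*X+z],-1)-c['pc'])@c['Rwc']
    th=np.arctan2(np.hypot(P[...,0],P[...,1]),P[...,2]); ph=np.arctan2(P[...,1],P[...,0]); K=c['intrinsics']
    return cv2.remap(c['image'],(K[0,0]*th*np.cos(ph)+K[0,2]).astype(np.float32),(K[1,1]*th*np.sin(ph)+K[1,2]).astype(np.float32),cv2.INTER_LINEAR)
E
python3 - <<'E'
from h import *
np.set_printoptions(suppress=True,precision=4)
p=arm.get_position(); arm.movel([p[0],p[1],.38],vel=.3)
T=dict(tray_weight=(.532,.164),tray_box=(.521,.310),tray_pot=(.531,-.165),tray_case=(.527,-.320),paperweight=(.49,-.006))
out=[]
for i,(x,y) in enumerate([(.47,-.25),(.43,0),(.46,.23)]):
    arm.reach([x,y,.36],down(90)); arm.hold(.3)
    c=wrist(f'w{i}'); print(c['pc'],c['Rwc'][:,2],c['intrinsics'][0,0])
    for k,(a,b) in T.items():
        if abs(b-y)>.2: continue
        bar=k=='paperweight'
        im=wrect(c,.076 if bar else .0075,a,b); hv=cv2.cvtColor(im,cv2.COLOR_BGR2HSV)
        m=(hv[...,1]>130)&(hv[...,2]>120)&(abs(hv[...,0].astype(int)-20)<8) if bar else (hv[...,2]<185)|(hv[...,1]>90)
        try: print(i,k,blob(m,a,b))
        except Exception as e: print(k,e)
        if abs(b-y)<.11: out.append(cv2.resize(np.hstack([im,np.dstack([m.astype(np.uint8)*255]*3)]),(400,200)))
print(len(out),arm.get_time_s())
out+= [out[0]*0]*(6-len(out)); cv2.imwrite('pics/wm.png',np.vstack([np.hstack(out[j:j+2]) for j in (0,2,4)]))
E
```

```text
[ 0.3962 -0.2501  0.5022] [ 0.2912 -0.0009 -0.9567] 325.19226210127806
0 tray_pot [  0.5307  -0.1627   0.0765   0.0764 -17.5256]
0 tray_case [ 0.525  -0.3159  0.2071  0.0949  0.1936]
[ 0.3567 -0.0005  0.502 ] [ 0.2909 -0.0012 -0.9568] 325.19226210127806
1 tray_weight [ 0.5637  0.17    0.2331  0.1134 15.0478]
1 tray_pot [ 0.5308 -0.16    0.0785  0.077   0.    ]
1 paperweight [ 0.4771 -0.004   0.1502  0.0502 15.7226]
[0.3864 0.2293 0.5024] [ 0.2916 -0.0011 -0.9565] 325.19226210127806
2 tray_weight [ 0.5298  0.1624  0.1557  0.0581 -9.8939]
2 tray_box [ 0.5226  0.3051  0.0827  0.0792 16.2202]
5 6.6
```

View pics/wm.png

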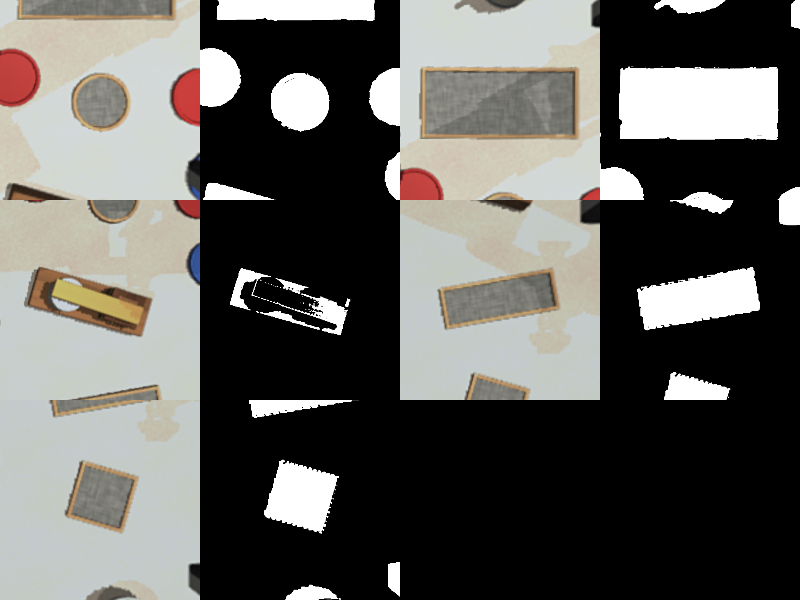

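View pics/w1.png

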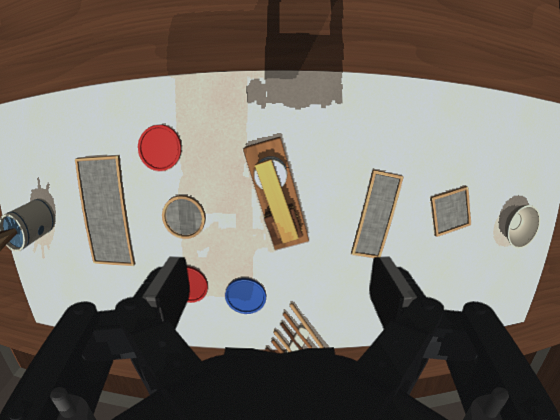

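w1 shows the bar at about (278,200) across the pot (268,178) and the box, with all trays clear. Tray fits agree between views: pot (.531,-.162), case (.525,-.316, 0°), weight (.530,.1625, -10°), box (.5225,.305, 16°). Next I'll refine the bar and move it.

```bash
cat >> h.py <<'E'
def pick(x,y,a,z,opn,grip):
    arm.move_gripper(opn)
    arm.reach([x,y,z+.08],down(a)); arm.movel([x,y,z],vel=.1)
    arm.move_gripper(max(grip-.02,0)); w=arm.get_gripper_width(); print('width',w,'force',arm.get_gripper_force())
    arm.movel([x,y,z+.1],vel=.15); print('after lift',arm.get_gripper_width())
def place(x,y,a,z,opn,via=.17):
    p=arm.get_position(); arm.movel([p[0],p[1],via],vel=.25)
    arm.reach([x,y,max(via-.03,z+.06)],down(a)); arm.hold(.2); arm.movel([x,y,z],vel=.1); arm.hold(.3)
    print('Fz',np.round(arm.get_force(),1)); arm.move_gripper(opn); arm.movel([x,y,z+.12],vel=.2)
E
python3 - <<'E'
from h import *
np.set_printoptions(suppress=True,precision=4)
arm.reach([.41,0,.36],down(110)); arm.hold(.3)
c=wrist('w3'); im=wrect(c,.076,.488,-.005)
hv=cv2.cvtColor(im,cv2.COLOR_BGR2HSV)
m=(hv[...,1]>95)&(hv[...,2]>150)&(hv[...,0]>=21)&(hv[...,0]<36)
r=blob(m,.488,-.005); print(r)
cv2.imwrite('pics/bar.png',np.hstack([im,np.dstack([m.astype(np.uint8)*255]*3)])[:,:1040][::2,::2])
ok=abs(r[2]-.12)<.01 and abs(r[3]-.024)<.007
if not ok: raise SystemExit('no')
pick(r[0],r[1],r[4]+90,.067,.06,.024)
E
```

```text
[ 0.4604 -0.0131  0.0627  0.0232 18.7413]no
```

View pics/bar.png

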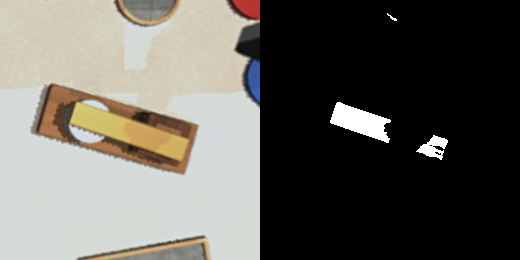

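The bar spans (70,111) to (186,150) in the rectified view, so its centre is about (.4885,-.005) at 19°. That matches the scene fit and the depth fit.

```bash
python3 - <<'E'
from h import *
np.set_printoptions(suppress=True,precision=4)
pick(.4885,-.005,109,.067,.06,.024)
place(.530,.1625,80,.010,.045)
arm.reach([.41,0,.33],down(108)); arm.hold(.3)
c=wrist('w4'); im=wrect(c,.062,.488,-.005)
im2=wrect(c,.03,.488,-.005)
cv2.imwrite('pics/pile.png',np.hstack([im[80:440,80:440],im2[80:440,80:440]]))
for k in('seal_box','paste_pot','paperweight'): print(k,[(round(q['conf'],2),q['point']) for q in arm.search_frame('wrist',k)[:2]])
print(arm.get_time_s())
E
```

```text
width 0.021795497074052643 force 59.142279624938965
after lift 0.02188531760530437
Fz [-0.7  0.2 -2.9]
seal_box [(0.96, [256.1, 242.1])]
paste_pot [(0.67, [257.0, 188.5])]
paperweight [(0.62, [361.1, 242.5])]
17.0583
```

View pics/pile.png

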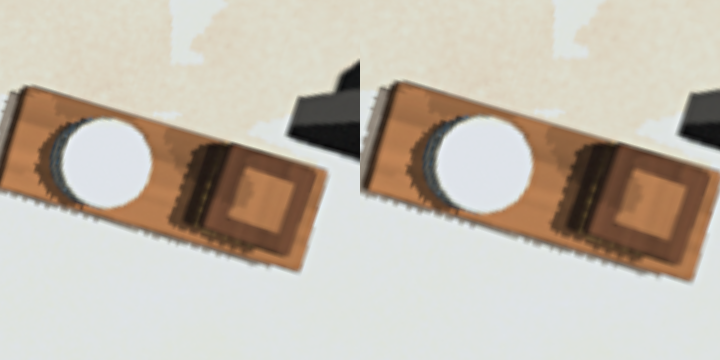

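View pics/w4.png

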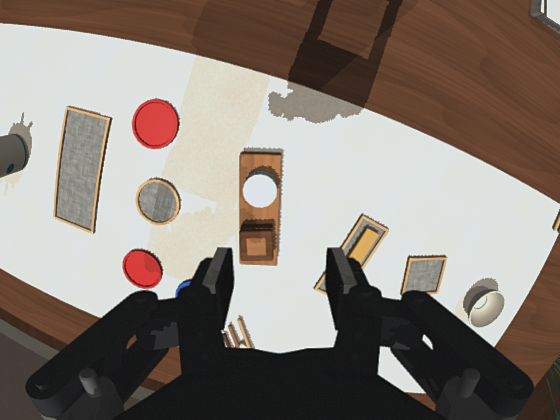

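The bar lies in its tray. In the left panel (z=.062 plane) the pot top is at (106,163), radius 46 px = 23 mm as expected. The box centre is at (262,199) at about 16°. Next I'll move the box, then the pot.

```bash
python3 - <<'E'
from h import *
np.set_printoptions(suppress=True,precision=4)
pick(.529,.0045,105.7,.040,.078,.046)
place(.5225,.305,106.2,.015,.072)
pick(.451,-.0135,105.5,.040,.078,.046)
place(.531,-.162,95,.015,.072)
arm.reach([.42,0,.33],down(105)); arm.hold(.3)
c=wrist('w5'); im=wrect(c,.03,.49,-.005)
hv=cv2.cvtColor(im,cv2.COLOR_BGR2HSV); m=(hv[...,2]<195)&(hv[...,1]>60)
print(blob(m,.49,-.005)); cv2.imwrite('pics/case.png',np.hstack([im,np.dstack([m.astype(np.uint8)*255]*3)])[::2,::2])
print(arm.get_time_s())
E
```

```text
width 0.04479965062002528 force 60.730591162573546
after lift 0.04501058488571659
Fz [ 0.1 -0.4 -0.4]
width 0.043964021013022936 force 60.633991956710815
after lift 0.044098745726614194
Fz [ 0.5 -0.4 -0.9]
[ 0.4889 -0.0045  0.1715  0.0586 15.8801]
34.1583
```

View pics/w5.png

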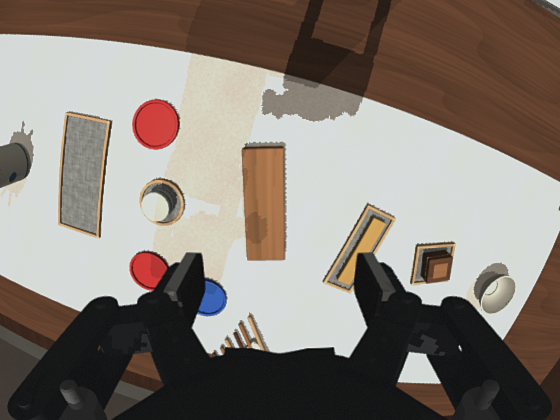

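View pics/case.png

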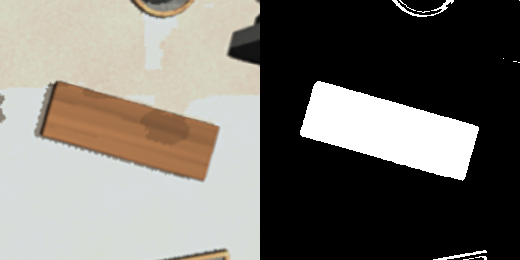

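Box, pot and bar all look seated in w5. The case fit of 171.5 x 58.6 mm matches its known size, so I'll move it now.

```bash
python3 - <<'E'
from h import *
np.set_printoptions(suppress=True,precision=4)
pick(.4889,-.0045,105.9,.010,.085,.058)
place(.525,-.316,90,.014,.083)
arm.reach([.46,-.22,.36],down(90)); arm.hold(.3)
def chk(c,k,x,y,z):
    return wrect(c,z,x,y,half=.12)[::2,::2]
c=wrist(); o=[chk(c,'case',.525,-.316,.009),chk(c,'pot',.531,-.162,.009)]
arm.reach([.46,.23,.36],down(90)); arm.hold(.3)
c=wrist(); o+=[chk(c,'w',.53,.1625,.009),chk(c,'b',.5225,.305,.009)]
o=[cv2.resize(i,(300,300)) for i in o]
cv2.imwrite('pics/end.png',np.vstack([np.hstack(o[:2]),np.hstack(o[2:])]))
for n in('scene','side'):
    W=cloud(cam(n,n+'_end'))
    for k,x,y,r,lo in(('case',.525,-.316,.11,.028),('pot',.531,-.162,.045,.028),('bar',.53,.1625,.07,.0135),('box',.5225,.305,.05,.028)):
        q=W[np.hypot(W[...,0]-x,W[...,1]-y)<r]; z=q[:,2]; h=np.percentile(z,97); s=q[abs(z-h)<.004]
        (cx,cy),_,_=cv2.minAreaRect((s[:,:2]*1000).astype(np.float32)); pl=np.linalg.lstsq(np.c_[s[:,:2]-s[:,:2].mean(0),np.ones(len(s))],s[:,2],rcond=None)[0]
        print(n,k,'top',np.median(s[:,2]).round(4),'dxy mm',(np.array([cx,cy])-[x*1000,y*1000]).round(1),'tilt',pl[:2].round(3),len(s))
print(arm.get_time_s())
E
```

```text
width 0.05626636997084355 force 64.40146565437317
after lift 0.056434917345794054
Fz [-4.2  2.6  6.3]
scene case top 0.0345 dxy mm [ 4.7 -2.7] tilt [ 0.001 -0.001] 800
scene pot top 0.0368 dxy mm [ 2.5 -4.8] tilt [-0.002  0.013] 105
scene bar top 0.6013 dxy mm [-45.2  41.7] tilt [ 0.067 -0.024] 46
scene box top 0.038 dxy mm [ 2.3 -4.4] tilt [-0.016  0.007] 49
side case top 0.0342 dxy mm [0.9 1.1] tilt [-0.     0.005] 651
side pot top 0.0357 dxy mm [-0.4  0.7] tilt [0.014 0.003] 139
side bar top 0.4271 dxy mm [-65.3   4.2] tilt [-0.005 -0.244] 41
side box top 0.0359 dxy mm [-2.2 -0. ] tilt [-0.011 -0.006] 308
45.6583
```

View pics/end.png

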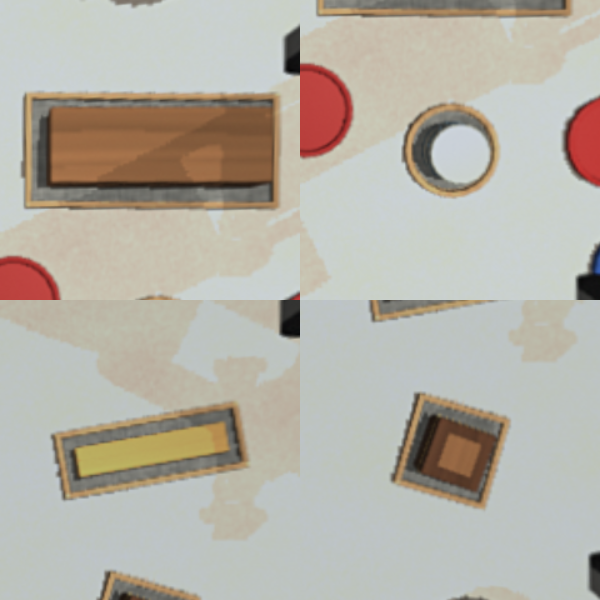

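All four pieces are inside their rims, and the case, pot and box tops are at the right heights (.034, .036, .036). I'll check the bar's height with the arm out of the way, then hand in.

```bash
python3 - <<'E'
from h import *
arm.reach([.40,-.15,.36],down(90)); arm.hold(.5)
ok=True
for n in('scene','side'):
    W=cloud(cam(n)); d=W-[.53,.1625,0]; a=np.radians(-10); u=d[...,0]*np.cos(a)+d[...,1]*np.sin(a); v=-d[...,0]*np.sin(a)+d[...,1]*np.cos(a)
    for s in(-1,0,1):
        z=W[(abs(u-s*.04)<.015)&(abs(v)<.007)][:,2]; print(n,s,np.median(z).round(4),len(z)); ok&=abs(np.median(z)-.018)<.003
print(ok)
if ok: print(arm.sign_off())
E
```

```text
scene -1 0.0181 18
scene 0 0.0175 24
scene 1 0.018 23
side -1 0.0175 61
side 0 0.0174 63
side 1 0.0178 55
True
the job is handed in; nothing more can be done
None
```

I handed in the job with all four pieces flat and released inside the rims of their own trays; I kept clear of the brush pot and water bowl, and the hand-in call gave no verdict.

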